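# Nudge the square nut into the pocket of the assembly jig

## Robot

A 6-joint arm with a two-finger parallel gripper is mounted at the origin on a cart in front of the work surface, level with it; the furniture and walls round the work are solid. World frame = base frame: x ahead of the robot, y to its left, z up, the work surface at z = 0. Lengths are in mm, angles in rad, forces in N, time in s.
With the tool pointing down it reaches from about 350 to 875 mm from the base axis. Payload 4.2 kg.
Tool frame: the origin (TCP) lies between the finger pads; the fingertips stand 25 mm ahead of it and the grasp point (between the pads) lies 6 mm ahead of it; z points along the fingers, y is the line along which they close (so a half turn about z gives the same grasp; the last joint's range is limited). The gripper opens to 85 mm and grips with 20 to 120 N. Pads are 22 mm wide; open, the fingers measure 114 mm over their backs; the gripper's body (76 mm by 85 mm) begins 54 mm behind the grasp point. The pads swing forward as they close: fully open they stand 13 mm farther back than shut.
Start: joints at [1.557, 0.385, 0.008, 0, -1.194, -0.259], TCP at [168.361, 601.875, 256.312] pointing down, gripper open.
Joint ranges: [-3.14, 3.14], [-1.21, 2.06], [-1.07, 1.41], [-3.16, 2.05], [-2.99, -0.16], [-3.1, 3.1]. Speed limits (rad/s): [2.79, 2.79, 3.14, 3.14, 3.14, 3.14].

## Interface

Orientations are given as a unit quaternion [x, y, z, w].
In Python, from bench import read_state, get_image, job_done gives the robot as it stands.
- The arm moves only by the tool play_rows, never from a script. Its argument "series" is a list of rows, each a list of 6 numbers: the shift along the world's x, y, z in mm, then the turn, a rotation vector about the world's x, y, z in units of 6 degrees (1.0 is 6 degrees). A call has 1 to 20 rows; each row shifts and turns the commanded pose from where the row before left it; what a row does not reach is not made up. A row lasts 1/12 s, in which the tool goes at most 41.7 mm and 7.16 degrees, less where a joint would pass 70% of its speed; a pose out of reach is approached as far as the arm can. A call is refused whole if a number of a shift passes 41.7 or a number of a turn 1, either way. A call with a gripper value outside its range is refused whole. "gripper" is the opening, from 0 (shut) to 1 (fully open), set as the call begins (left out, the last holds). The fingers move at their own pace and stop on an object; the grip force is fixed at half the most. Time passes only in rows, so rows that do not move let the fingers close. It gives the time, the measured TCP pose, the force, the opening and the grip force at its end, in the units of the state.
- read_state(): the state, without advancing time (a new reading comes with each control period).
- get_image(name): name is "side" or "top"; returns a dict with "image" (480x640x3 uint8, red, green, blue), "fx", "fy", "cx", "cy" (pixels), "eye" and "rotation" of the camera in the world. Camera axes: x right, y down, z forward; pixel columns grow to the right and rows downward; lengths in mm; the calibration is good to about 2 mm. A picture is of the moment at which its call begins. There is no depth.
- job_done(): hands the job in; it is judged then, once.
The state is a dict: "clock": time; "joints": joint angles; "joint_vel": joint speeds; "joint_efforts": joint torques, N m; "position": TCP position; "ee_rot": TCP orientation; "contact_force": force on the tool from outside, world axes, zero at the start; "wrist_torque": the same for the moment, N m; "gripper_width": finger opening in mm; "grasp_force": force on a finger pad.
Only numpy, scipy, OpenCV 4.12 (cv2) and the standard library are available. Lean on these libraries where they do the work, as an engineer would, in place of code of your own. Each camera call takes 0.05 s, during which the arm holds its last target. There are 200 camera calls.

## Task

Get the assembly jig ready for its clamp screw: without picking the big square nut up, slide it over the jig's deck until one side lies flat against the metal fence, then nudge it along the fence until it drops into the shallow pocket and sits flat on the pocket's floor. Push gently, for the set-up must not be strained, and leave the hexagonal nut, the pencil and the wooden ring where they are.

Things in the scene. Friction and masses are not known exactly. Their poses are not given: they have to be found in the camera images.
- jig: Fixed tray 170 x 400 mm (x by y); origin at the centre of its underside on the bench. +y runs along the fence (to the robot's left, turned up to 0.35 rad), +x points to the fence, far side. In it lies a fixed plywood deck, top at z = 20 mm, from x = -77 mm to the fence, surely covering y = -120 to +120 mm (ends vary). Lip and end blocks lie below the deck's top.
- fence (a point): Fence of the jig: straight aluminium bar over the whole length, the only thing above the deck. The point lies on its face at mid-length, at the deck's top (jig x = +45, y = 0, z = 20 mm; axes as the jig's). Fence top at z = 38 mm. A nut flat against it has its origin at jig x = +23 mm.
- deck_mark (a point): Point on the deck's top at the fence, jig (23, -40, 20) mm, the middle of the stretch that holds the only pocket: 50 mm (x) by 48 mm (y), 6 mm deep, reaching to the fence (47.5 mm open). The pocket's centre lies up to 35 mm either way of this point along y, differently each time and not measured: see or feel it. The nut tips in nose first, may stick, then stops hard at the far wall.
- square_nut: Loose square steel nut 44 x 44 x 20 mm, 24 mm hole, 0.15 to 0.29 kg. Origin: centre of its underside; axes square to its sides. Starts flat on the deck at jig x = -40 to -15, y = +58 to +88 mm, turned up to 0.4 rad. Oiled: slides under 0.5 to 1.5 N; pushes of 5 to 8 N do all, 20 N is too much. Underside at z = 20 mm on the deck, 14 mm in the pocket.
- hex_nut: Smaller loose hexagonal steel nut, 30 mm across flats, 14 mm thick, lying on the deck near its front edge around jig x = -50, y = -85 to -60 mm; origin at the centre of its underside. A bystander, not to be moved.
- pencil: Loose flat carpenter's pencil, 15 x 156 x 8 mm, on the bench in front of the jig; origin at the centre of its underside. A bystander.
- ring: Loose wooden ring, 106 mm across, 14 mm thick, on the bench in front of the jig; origin at the centre of its underside. A bystander.

How it is judged (in metres and radians):
On the way:
1. the square nut lies on the deck, one side flat against the fence (x of square_nut in the frame of jig above 0.0195 m and (angle between the x axis of square_nut and the x axis of jig, either way round below 0.1 rad or angle between the x axis of square_nut and the y axis of jig, either way round below 0.1 rad) and z of square_nut in the frame of jig above 0.018 m), for 0.2 s.
At the end, for the whole second after the job is handed in: The square nut lies at rest in the pocket beside the fence, its underside within 1.5 mm of the pocket's floor (z = 14 mm) and level within 0.06 rad (z of square_nut in the frame of jig between 0.012 and 0.0155 m and y of square_nut in the frame of jig between -0.082 and 0.002 m and x of square_nut in the frame of jig above 0.017 m and angle between square_nut's own z axis and vertical below 0.06 rad and linear speed of square_nut below 0.01 m/s); the robot touches nothing.
It fails at once if the square nut is lifted more than 8 mm off the deck (z of square_nut in the frame of jig above 0.028 m).
It fails at once if the fingers press on the square nut with more than 20 N (contact force between the arm and square_nut above 20 N).
It fails at once if the robot presses on the jig with more than 20 N (contact force between the arm and jig above 20 N).
It fails at once if the hexagonal nut is moved more than 15 mm (distance of hex_nut from where it was at the start of the episode above 0.015 m).
It fails at once if the pencil or the wooden ring is moved more than 20 mm (distance of any of pencil, ring from where it was at the start of the episode above 0.02 m).
It also fails if it takes over 61 s, if anything falls off the work surface, if the arm or the gripper's body presses on something with over 40 N, if the wrist force passes 120 N, or if a joint passes its speed limit or range.

## Working session

There is one attempt and no reset: what is moved stays moved. The work goes in short steps, Python scripts to look and compute and a tool call to move; the robot and the scene stay as the last step left them, time stands still between calls to the robot, and variables do not carry over. Pictures are saved under pics/ and viewed, at most 10 in all, crops included, and the job is handed in when it is done.

Besides the shell and the picture viewer there is one more tool, called after ">>>" by a JSON object that holds its "api" and its "payload", one argument or row to a line. play_rows: Moves the arm, as the interface text tells. Its arguments: {"type":"object","properties":{"series":{"type":"array","items":{"type":"array","items":{"type":"number"}}},"gripper":{"type":"number"}},"required":["series"]}

```bash
mkdir -p pics
cat > h.py <<'E'
import numpy as np,cv2
from bench import read_state,get_image,job_done
def ray(c,u,v,z):
    d=np.array(c["rotation"])@np.array([(u-c["cx"])/c["fx"],(v-c["cy"])/c["fy"],1.])
    e=np.array(c["eye"]); return (e+d*(z-e[2])/d[2])[:2]
def proj(c,p):
    q=np.array(c["rotation"]).T@(np.array(p,float)-np.array(c["eye"])); return c["fx"]*q[0]/q[2]+c["cx"],c["fy"]*q[1]/q[2]+c["cy"]
def save(c,n): cv2.imwrite("pics/"+n,c["image"][:,:,::-1])
E
python3 - <<'E'
from h import *
for n in("top","side"):
    c=get_image(n);save(c,n+"0.png");print(n,c["eye"],c["fx"],np.round(c["rotation"],3).tolist())
print(read_state())
E
```

```text
top [469.50764875   4.46532508 909.02590194] 561.4903766699576 [0.711, -0.703, 0.013, -0.019]
side [ 463.26416591 -734.1003699   403.27474226] 536.7845063812343 [0.84, -0.028, 0.022, -0.541]
{'clock': 0.1, 'joints': array([ 1.55659280e+00,  3.85493645e-01,  6.72642038e-03, -3.84626537e-04,
       -1.19400213e+00, -2.58627610e-01]), 'joint_vel': array([-0.00192254, -0.00187949,  0.00431749,  0.00134743,  0.00100741,
       -0.00056905]), 'joint_efforts': array([-1.87560759e-04, -3.93318129e+01,  1.88928080e+01,  4.19797406e+00,
       -2.60230241e-03,  5.98957641e-06]), 'position': array([168.26150171, 601.42517031, 255.31583967]), 'ee_rot': array([ 9.90699669e-01, -1.36063073e-01, -5.71553351e-05,  1.00094592e-03]), 'contact_force': array([-0.13558146, -0.49799253, -0.1763734 ]), 'wrist_torque': array([-0.00174334,  0.01116992, -0.01488923]), 'grasp_force': 0.0, 'gripper_width': 85.8673687010875}
```

View pics/top0.png

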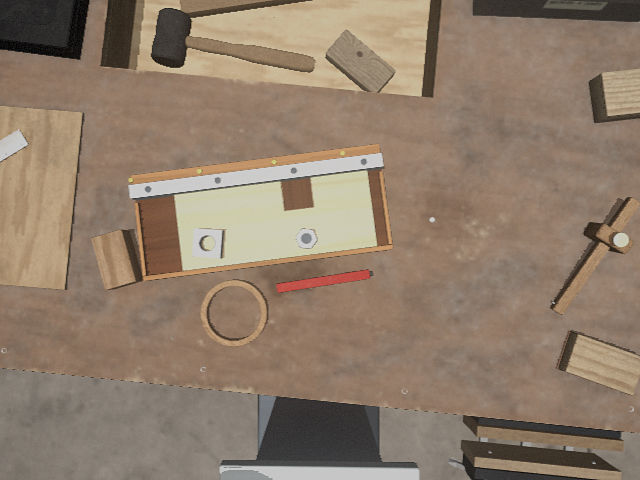

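View pics/side0.png

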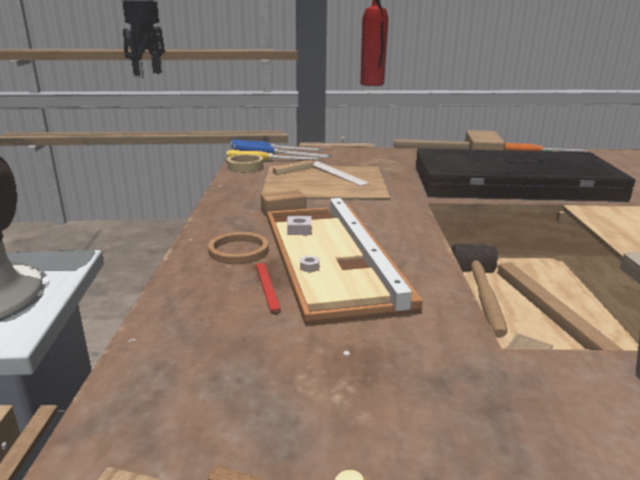

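The top view shows the jig with its fence on the far side, from about (130,190) to (383,160). The square nut is at (208,243), the pocket at (297,194), the hex nut at (306,238), the ring at (234,313) and the pencil at (325,281). The side view agrees.

Run:
```python
from h import *
c=get_image("top");im=c["image"]
cv2.imwrite("pics/crop1.png",cv2.resize(im[140:285,120:400,::-1],None,fx=2.8,fy=2.8,interpolation=cv2.INTER_CUBIC))
hsv=cv2.cvtColor(im,cv2.COLOR_RGB2HSV)
for p in[(208,228),(195,243),(150,190),(297,194),(160,230),(230,210),(297,184),(230,183),(230,189),(230,187)]: print(p,im[p[1],p[0]],hsv[p[1],p[0]])
# grey/white low-sat: nuts, fence
m=((hsv[...,1]<50)&(hsv[...,2]>90)).astype(np.uint8);m[:140]=0;m[285:]=0;m[:,:120]=0;m[:,400:]=0
for k in cv2.findContours(m,cv2.RETR_EXTERNAL,cv2.CHAIN_APPROX_NONE)[0]:
    if cv2.contourArea(k)<80: continue
    b=cv2.boxPoints(cv2.minAreaRect(k)); print(cv2.contourArea(k),b.round(1).tolist(),[ray(c,*q,40).round(1).tolist() for q in b])
m=((im.max(2)<130)).astype(np.uint8);m[:170]=0;m[215:]=0;m[:,:270]=0;m[:,325:]=0
for k in cv2.findContours(m,cv2.RETR_EXTERNAL,cv2.CHAIN_APPROX_NONE)[0]:
    if cv2.contourArea(k)<80: continue
    b=cv2.boxPoints(cv2.minAreaRect(k)); print('pocket',cv2.contourArea(k),b.round(1).tolist(),[ray(c,*q,20).round(1).tolist() for q in b])
```

```text
(208, 228) [161 143 115] [ 18  73 161]
(195, 243) [205 204 204] [  0   1 205]
(150, 190) [143 144 146] [110   5 146]
(297, 194) [127  94  74] [ 11 106 127]
(160, 230) [115  78  54] [ 12 135 115]
(230, 210) [204 203 174] [ 29  38 204]
(297, 184) [127  94  71] [ 12 112 127]
(230, 183) [205 203 202] [ 10   4 205]
(230, 189) [206 205 175] [ 29  38 206]
(230, 187) [118 115 100] [ 25  39 118]Traceback (most recent call last):
  File "<stdin>", line 10, in <module>
  File "h.py", line 4, in ray
    d=np.array(c["rotation"])@np.array([(u-c["cx"])/c["fx"],(v-c["cy"])/c["fy"],1.])
      ~~~~~~~~~~~~~~~~~~~~~~~^~~~~~~~~~~~~~~~~~~~~~~~~~~~~~~~~~~~~~~~~~~~~~~~~~~~~~~
ValueError: matmul: Input operand 1 has a mismatch in its core dimension 0, with gufunc signature (n?,k),(k,m?)->(n?,m?) (size 3 is different from 4)
```

View pics/crop1.png

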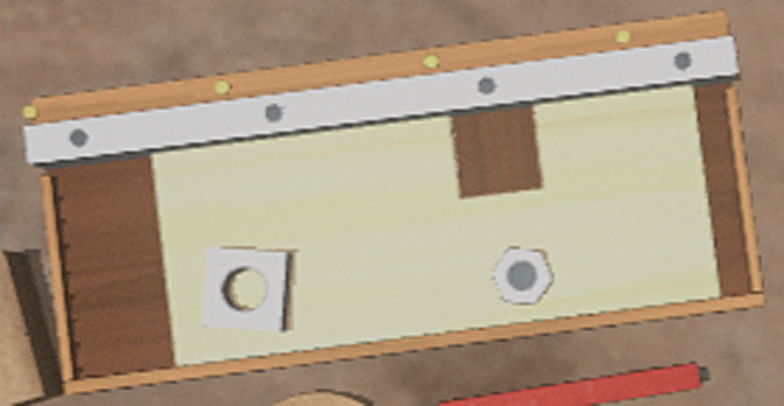

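The crop shows the square nut's top with corners near (209,250), (285,252), (282,330) and (203,328). The pocket runs from (452,112) to (542,188), in crop pixels at a scale of 2.8. The rotation is given as a quaternion, so I'll fix the helper.

```bash
sed -i '1i from scipy.spatial.transform import Rotation as R' h.py; sed -i 's/np.array(c\["rotation"\])/R.from_quat(c["rotation"]).as_matrix()/' h.py
cat > m.py <<'E'
from h import *
def contours(m,a=80): return [k for k in cv2.findContours(m.astype(np.uint8),cv2.RETR_EXTERNAL,cv2.CHAIN_APPROX_NONE)[0] if cv2.contourArea(k)>a]
def low(c):
    im=c["image"];hsv=cv2.cvtColor(im,cv2.COLOR_RGB2HSV)
    m=((hsv[...,1]<18)&(hsv[...,2]>150));m[:140]=0;m[285:]=0;m[:,:125]=0;m[:,400:]=0
    return m
E
python3 - <<'E'
from m import *
c=get_image("top");im=c["image"]
for k in contours(low(c)):
    b=cv2.boxPoints(cv2.minAreaRect(k)); z=38 if len(k)>300 else 40
    if cv2.contourArea(k)<600: z=34
    w=np.array([ray(c,*q,z) for q in b]);print(cv2.contourArea(k),b.round(1).tolist(),w.round(1).tolist(),'ctr',w.mean(0).round(1),'sides',np.linalg.norm(w-np.roll(w,1,0),axis=1).round(1))
m=((im.max(2)<150));m[:182]=0;m[215:]=0;m[:,:275]=0;m[:,322:]=0
for k in contours(m):
    b=cv2.boxPoints(cv2.minAreaRect(k)); w=np.array([ray(c,*q,20) for q in b]); print('pocket',w.round(1).tolist())
# fence face line
for u in (200,240,275,330,360):
    col=im[:,u].astype(int); v=[v for v in range(150,205) if col[v].min()>180 and col[v+1].min()<165]
    print(u,v,[ray(c,u,x+.5,38).round(1).tolist() for x in v], col[v[-1]+1:v[-1]+5].max(1) if v else 0)
# pencil, ring
hsv=cv2.cvtColor(im,cv2.COLOR_RGB2HSV)
print('ring',ray(c,234,313,14),'pencil',ray(c,278,288,8),ray(c,371,274,8))
E
```

```text
287.5 [[296.0, 229.0], [316.0, 229.0], [316.0, 248.0], [296.0, 248.0]] [[525.8, 40.2], [526.2, 9.0], [496.5, 8.6], [496.1, 39.8]] ctr [511.1  24.4] sides [29.7 31.2 29.7 31.2]
748.0 [[191.5, 255.89999389648438], [193.5, 227.8000030517578], [221.89999389648438, 229.8000030517578], [219.89999389648438, 257.8999938964844]] [[482.0, 201.4], [525.7, 199.2], [523.0, 154.9], [479.3, 157.2]] ctr [502.5 178.2] sides [44.3 43.8 44.4 43.8]
3180.0 [[127.69999694824219, 184.8000030517578], [381.3999938964844, 152.39999389648438], [383.1000061035156, 165.8000030517578], [129.39999389648438, 198.1999969482422]] [[592.0, 304.2], [646.9, -91.9], [625.8, -94.7], [571.0, 301.0]] ctr [608.9 104.6] sides [ 21.2 399.9  21.2 399.5]
pocket [[601.2, 66.5], [606.9, 20.0], [562.2, 14.6], [556.5, 60.9]]
200 [189] [[585.8, 190.8]] [ 84 157 210 204]
240 [] [] 0
275 [179] [[602.7, 73.8]] [ 69 102 213 206]
330 [172] [[614.5, -11.9]] [ 74 100 213 207]
360 [168] [[621.2, -58.7]] [ 95  94 198 208]
ring [392.42925419 137.80805594] pencil [432.56036381  68.89295457] [456.60314011 -79.72234322]
```

>>> {"api": "play_rows", "payload": {
  "gripper": 0,
  "series": [
    [14,-21.5,-5,0,0,0.2],
    [14,-21.5,-5,0,0,0.2],
    [14,-21.5,-5,0,0,0.2],
    [14,-21.5,-5,0,0,0.2],
    [14,-21.5,-5,0,0,0.2],
    [14,-21.5,-5,0,0,0.2],
    [14,-21.5,-5,0,0,0.2],
    [14,-21.5,-5,0,0,0.2],
    [14,-21.5,-5,0,0,0.2],
    [14,-21.5,-5,0,0,0.2],
    [14,-21.5,-5,0,0,0.2],
    [14,-21.5,-5,0,0,0.2],
    [14,-21.5,-5,0,0,0.2],
    [14,-21.5,-5,0,0,0.2],
    [14,-21.5,-5,0,0,0.2],
    [14,-21.5,-5,0,0,0.2],
    [14,-21.5,-5,0,0,0.2],
    [14,-21.5,-5,0,0,0.2],
    [14,-21.5,-5,0,0,0.2],
    [14,-21.5,-5,0,0,0.2]
  ]
}}

```text
clock: 1.87
position: [448.8, 170.7, 156.1]
ee_rot: [0.997, 0.074, 0.0, -0.0]
contact_force: [1.2, 0.9, 0.2]
gripper_width: -0.2
grasp_force: 0.0
```

>>> {"api": "play_rows", "payload": {
  "series": [
    [0,0,-15,0,0,-0.1],
    [0,0,-15,0,0,0],
    [0,0,-15,0,0,0],
    [0,0,-15,0,0,0],
    [0,0,-15,0,0,0],
    [0,0,-15,0,0,0],
    [0,0,0,0,0,0],
    [0,0,0,0,0,0]
  ]
}}

```text
clock: 2.53
position: [448.1, 171.6, 65.9]
ee_rot: [0.998, 0.068, -0.001, 0.001]
contact_force: [-0.3, 0.2, -0.1]
gripper_width: 0.4
grasp_force: 0.0
```

Run:
```python
from h import *
s=read_state();print(s["position"],s["contact_force"])
c=get_image("side");p=s["position"]
for d in(0,25,38): print(d,proj(c,[p[0],p[1],p[2]-d]))
cv2.imwrite("pics/s1.png",cv2.resize(c["image"][150:300,200:400,::-1],None,fx=4,fy=4,interpolation=cv2.INTER_CUBIC))
```

```text
[448.12726753 171.63968519  65.90584795] [-0.3048229   0.16434224 -0.0626941 ]
0 (np.float64(269.4644604598817), np.float64(209.72723306865777))
25 (np.float64(269.8648396183818), np.float64(222.70245006021392))
38 (np.float64(270.0696860263782), np.float64(229.3409739125811))
```

View pics/s1.png

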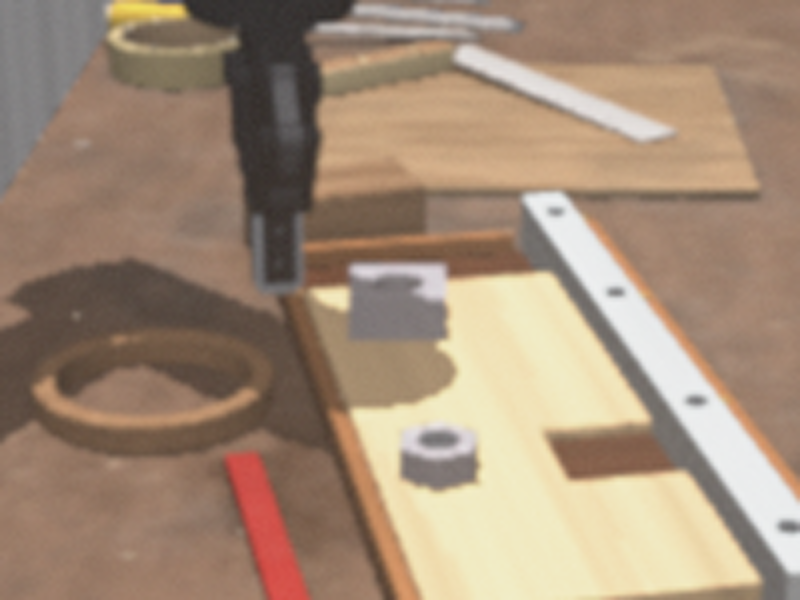

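The finger tips show at crop (277,290), which matches a tip 25 mm ahead of the TCP. Next I go down and push slowly along jig +x.

>>> {"api": "play_rows", "payload": {
  "series": [
    [0,0,-7,0,0,0],
    [0,0,-7,0,0,0],
    [4,0.5,0,0,0,0],
    [4,0.5,0,0,0,0],
    [2,0.28,0,0,0,0],
    [2,0.28,0,0,0,0],
    [1.5,0.2,0,0,0,0],
    [1.5,0.2,0,0,0,0],
    [1.5,0.2,0,0,0,0],
    [1.5,0.2,0,0,0,0],
    [1.5,0.2,0,0,0,0],
    [1.5,0.2,0,0,0,0],
    [1.5,0.2,0,0,0,0],
    [1.5,0.2,0,0,0,0],
    [2,0.28,0,0,0,0],
    [2,0.28,0,0,0,0],
    [2,0.28,0,0,0,0],
    [2,0.28,0,0,0,0],
    [2,0.28,0,0,0,0],
    [2,0.28,0,0,0,0]
  ]
}}

```text
clock: 4.25
position: [484.6, 176.7, 52.3]
ee_rot: [0.998, 0.068, -0.0, 0.0]
contact_force: [-0.4, -0.7, 0.1]
gripper_width: 0.1
grasp_force: 0.3
```

>>> {"api": "play_rows", "payload": {
  "series": [
    [2,0.28,0,0,0,0],
    [2,0.28,0,0,0,0],
    [2,0.28,0,0,0,0],
    [2,0.28,0,0,0,0],
    [2,0.28,0,0,0,0],
    [2,0.28,0,0,0,0],
    [2,0.28,0,0,0,0],
    [2,0.28,0,0,0,0],
    [2,0.28,0,0,0,0],
    [2,0.28,0,0,0,0],
    [2,0.28,0,0,0,0],
    [2,0.28,0,0,0,0],
    [2,0.28,0,0,0,0],
    [2,0.28,0,0,0,0],
    [2,0.28,0,0,0,0],
    [2,0.28,0,0,0,0],
    [2,0.28,0,0,0,0],
    [0,0,0,0,0,0]
  ]
}}

```text
clock: 5.75
position: [519.0, 181.7, 52.4]
ee_rot: [0.998, 0.068, 0.0, -0.0]
contact_force: [-0.6, -1.0, -0.6]
gripper_width: -0.0
grasp_force: 0.0
```

```bash
cat >> m.py <<'E'
O=np.array([598.4,103.2]);X=np.array([.9905,.1372]);Y=np.array([-.1372,.9905])
def jig(p): d=np.array(p)[:2]-O; return np.array([d@X+45,d@Y]).round(1)
E
python3 - <<'E'
from m import *
s=read_state();print(jig(s["position"]),s["contact_force"])
c=get_image("top");im=c["image"]
for k in contours(low(c)):
    b=cv2.boxPoints(cv2.minAreaRect(k)); w=np.array([ray(c,*q,40) for q in b]);print(cv2.contourArea(k),[jig(q).tolist() for q in w])
cv2.imwrite("pics/t2.png",cv2.resize(im[140:285,120:400,::-1],None,fx=2.8,fy=2.8,interpolation=cv2.INTER_CUBIC))
E
```

```text
[-22.9  88.6] [-0.62568374 -1.04493253 -0.59749282]
159.0 [[-42.4, 215.6], [-46.6, 183.2], [-69.6, 185.9], [-65.5, 218.2]]
288.5 [[-54.6, -43.9], [-30.2, -65.0], [-49.7, -87.4], [-74.0, -66.3]]
2537.5 [[65.8, 137.5], [65.9, -199.6], [44.6, -199.5], [44.6, 137.3]]
```

View pics/t2.png

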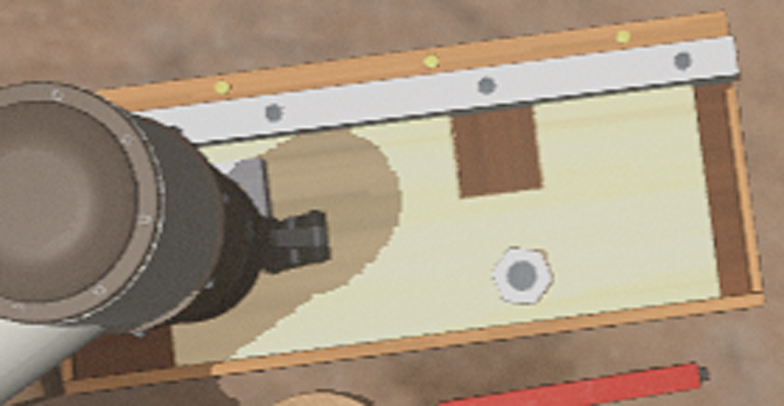

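The nut's right side shows at about (262,160)-(270,205) in the crop, roughly parallel to the jig's y-normal, and it is moving with the finger. It's about 12 mm short of the fence, so I approach slowly.

>>> {"api": "play_rows", "payload": {
  "series": [
    [1.5,0.2,0,0,0,0],
    [1.5,0.2,0,0,0,0],
    [1.5,0.2,0,0,0,0],
    [1.5,0.2,0,0,0,0],
    [1.5,0.2,0,0,0,0],
    [1,0.14,0,0,0,0],
    [0.5,0.07,0,0,0,0],
    [0.5,0.07,0,0,0,0],
    [0.5,0.07,0,0,0,0],
    [0.5,0.07,0,0,0,0]
  ]
}}

```text
clock: 6.63
position: [528.8, 182.9, 52.3]
ee_rot: [0.998, 0.068, -0.0, 0.0]
contact_force: [-1.2, -0.1, 1.0]
gripper_width: 0.1
grasp_force: 0.5
```

Run:
```python
from m import *
s=read_state();print(jig(s["position"]),s["contact_force"])
```

```text
[-13.   88.5] [-1.18123326 -0.12168727  0.99872015]
```

>>> {"api": "play_rows", "payload": {
  "series": [
    [0.5,0.07,0,0,0,0],
    [0.5,0.07,0,0,0,0],
    [0.5,0.07,0,0,0,0],
    [0,0,0,0,0,0]
  ]
}}

```text
clock: 6.97
position: [530.5, 183.1, 52.3]
ee_rot: [0.998, 0.068, 0.0, -0.0]
contact_force: [-0.5, -0.2, 0.1]
gripper_width: 0.0
grasp_force: 0.3
```

>>> {"api": "play_rows", "payload": {
  "series": [
    [0.4,0.05,0,0,0,0],
    [0.4,0.05,0,0,0,0],
    [0,0,0,0,0,0]
  ]
}}

```text
clock: 7.22
position: [531.3, 183.2, 52.3]
ee_rot: [0.998, 0.068, 0.0, -0.0]
contact_force: [-0.6, -1.2, 0.3]
gripper_width: 0.1
grasp_force: 0.3
```

>>> {"api": "play_rows", "payload": {
  "series": [
    [0.4,0.05,0,0,0,0],
    [0.4,0.05,0,0,0,0],
    [0,0,0,0,0,0]
  ]
}}

```text
clock: 7.47
position: [531.7, 183.2, 52.3]
ee_rot: [0.998, 0.068, -0.0, 0.0]
contact_force: [-2.1, -0.0, 1.5]
gripper_width: 0.1
grasp_force: 0.9
```

>>> {"api": "play_rows", "payload": {
  "series": [
    [0.3,0.04,0,0,0,0],
    [0.3,0.04,0,0,0,0],
    [0,0,0,0,0,0]
  ]
}}

```text
clock: 7.72
position: [531.8, 183.1, 52.2]
ee_rot: [0.998, 0.068, -0.001, 0.0]
contact_force: [-4.8, 0.3, 2.7]
gripper_width: 0.2
grasp_force: 2.3
```

>>> {"api": "play_rows", "payload": {
  "series": [
    [0.3,0.04,0,0,0,0],
    [0,0,0,0,0,0]
  ]
}}

```text
clock: 7.88
position: [531.8, 183.1, 52.1]
ee_rot: [0.998, 0.068, -0.001, 0.0]
contact_force: [-5.5, 1.0, 1.8]
gripper_width: -0.0
grasp_force: 2.7
```

>>> {"api": "play_rows", "payload": {
  "series": [
    [-2,-0.3,0,0,0,0],
    [-5,-0.7,0,0,0,0],
    [0,0,20,0,0,0],
    [0,0,20,0,0,0],
    [0,15,0,0,0,0],
    [4,15,0,0,0,0],
    [10,15,0,0,0,0],
    [10,15,0,0,0,0],
    [8,0,0,0,0,0],
    [0,0,0,0,0,0]
  ]
}}

```text
clock: 8.72
position: [559.1, 243.8, 91.2]
ee_rot: [0.998, 0.068, 0.0, 0.0]
contact_force: [-0.1, -0.6, 0.8]
gripper_width: -0.2
grasp_force: 0.0
```

Run:
```python
from m import *
s=read_state();print(jig(s["position"]),s["position"])
c=get_image("top");im=c["image"]
cv2.imwrite("pics/t3.png",cv2.resize(im[140:285,120:400,::-1],None,fx=2.8,fy=2.8,interpolation=cv2.INTER_CUBIC))
c=get_image("side");im=c["image"]
cv2.imwrite("pics/s3.png",cv2.resize(im[150:300,250:450,::-1],None,fx=4,fy=4,interpolation=cv2.INTER_CUBIC))
```

```text
[ 25.4 144.7] [559.10057344 243.83386623  91.22914343]
```

View pics/t3.png

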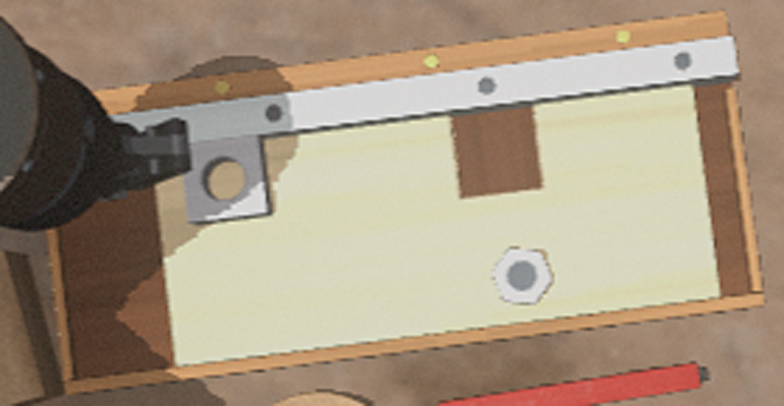

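View pics/s3.png

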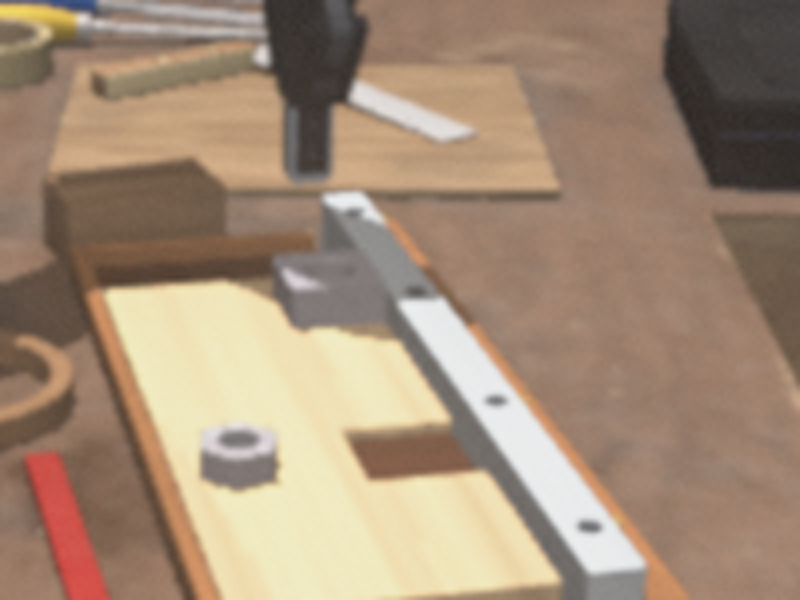

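The nut lies flat against the fence. Its top corners are near (187,143), (264,138), (269,212) and (191,221) in the crop. The tool stands clear on its +y side.

Run:
```python
from m import *
c=get_image("top")
for q in[(187,143),(264,138),(268,213),(191,221)]: print(jig(ray(c,120+q[0]/2.8,140+q[1]/2.8,40)))
```

```text
[ 44.4 108.8]
[41.7 66. ]
[-0.2 68.7]
[  0.9 111.7]
```

>>> {"api": "play_rows", "payload": {
  "series": [
    [0,0,-13,0,0,0],
    [0,0,-13,0,0,0],
    [0,0,-13,0,0,0],
    [0,0,0,0,0,0]
  ]
}}

```text
clock: 9.2
position: [555.7, 240.7, 50.7]
ee_rot: [0.998, 0.067, -0.003, 0.001]
contact_force: [0.4, -0.1, 0.4]
gripper_width: 0.0
grasp_force: 0.0
```

>>> {"api": "play_rows", "payload": {
  "series": [
    [2.5,-3.5,1,0,0,0],
    [0.4,-3,0,0,0,0],
    [0.2,-1.5,0,0,0,0],
    [0.2,-1.5,0,0,0,0],
    [0.2,-1.5,0,0,0,0],
    [0.2,-1.5,0,0,0,0],
    [0.2,-1.5,0,0,0,0],
    [0.2,-1.5,0,0,0,0],
    [0.2,-1.5,0,0,0,0],
    [0.2,-1.5,0,0,0,0],
    [0.2,-1.5,0,0,0,0],
    [0.2,-1.5,0,0,0,0],
    [0.2,-1.5,0,0,0,0],
    [0.2,-1.5,0,0,0,0]
  ]
}}

```text
clock: 10.37
position: [563.3, 217.9, 54.4]
ee_rot: [0.998, 0.068, 0.0, -0.0]
contact_force: [0.4, 1.5, -0.6]
gripper_width: -0.1
grasp_force: 0.5
```

Run:
```python
from m import *
s=read_state();print(jig(s["position"]),s["position"],s["contact_force"])
```

```text
[ 25.9 118.4] [563.25181282 217.89933153  54.35017252] [ 0.38622143  1.48219645 -0.58126401]
```

>>> {"api": "play_rows", "payload": {
  "series": [
    [0.3,-2,-0.3,0,0,0],
    [0.3,-2,-0.3,0,0,0],
    [0.3,-2.5,-0.3,0,0,0],
    [0.3,-2.5,-0.3,0,0,0],
    [0.3,-2.5,-0.3,0,0,0],
    [0.3,-2.5,-0.3,0,0,0],
    [0.3,-2.5,-0.3,0,0,0],
    [0.3,-2.5,-0.3,0,0,0],
    [0.3,-2.5,-0.3,0,0,0],
    [0.3,-2.5,-0.3,0,0,0],
    [0.3,-2.5,0,0,0,0],
    [0.3,-2.5,0,0,0,0],
    [0.3,-2.5,0,0,0,0],
    [0.3,-2.5,0,0,0,0],
    [0.3,-2.5,0,0,0,0],
    [0.3,-2.5,0,0,0,0],
    [0.3,-2.5,0,0,0,0],
    [0.3,-2.5,0,0,0,0],
    [0.3,-2.5,0,0,0,0],
    [0.3,-2.5,0,0,0,0]
  ]
}}

```text
clock: 12.03
position: [569.2, 168.7, 51.3]
ee_rot: [0.998, 0.068, -0.0, 0.0]
contact_force: [0.2, 0.3, -0.1]
gripper_width: 0.1
grasp_force: 0.3
```

```bash
cat > q.py <<'E'
from m import *
s=read_state();print(jig(s["position"]),s["position"].round(1),s["contact_force"].round(1))
c=get_image("top")
for k in contours(low(c)):
    if len(k)<250:
        b=cv2.boxPoints(cv2.minAreaRect(k));print(cv2.contourArea(k),[jig(ray(c,*q,40)).tolist() for q in b])
E
python3 q.py
```

```text
[25.  68.8] [569.2 168.7  51.3] [ 0.2  0.3 -0.1]
287.5 [[-36.0, -52.6], [-39.9, -83.4], [-69.1, -79.7], [-65.2, -49.0]]
461.5 [[47.4, 205.6], [41.3, 157.6], [-6.8, 163.1], [-0.7, 211.0]]
203.0 [[40.5, 56.3], [41.9, 13.0], [-0.3, 11.5], [-1.6, 54.7]]
```

>>> {"api": "play_rows", "payload": {
  "series": [
    [0.35,-2.5,0,0,0,0],
    [0.35,-2.5,0,0,0,0],
    [0.35,-2.5,0,0,0,0],
    [0.35,-2.5,0,0,0,0],
    [0.35,-2.5,0,0,0,0],
    [0.35,-2.5,0,0,0,0],
    [0.35,-2.5,0,0,0,0],
    [0.35,-2.5,0,0,0,0],
    [0.35,-2.5,0,0,0,0],
    [0.35,-2.5,0,0,0,0],
    [0.35,-2.5,0,0,0,0],
    [0.35,-2.5,0,0,0,0],
    [0.35,-2.5,0,0,0,0],
    [0.35,-2.5,0,0,0,0],
    [0.35,-2.5,0,0,0,0],
    [0.35,-2.5,0,0,0,0],
    [0.35,-2.5,0,0,0,0],
    [0.35,-2.5,0,0,0,0],
    [0.35,-2.5,0,0,0,0],
    [0.35,-2.5,0,0,0,0]
  ]
}}

```text
clock: 13.75
position: [576.2, 118.7, 51.3]
ee_rot: [0.998, 0.068, 0.0, -0.0]
contact_force: [-0.5, 1.0, 0.2]
gripper_width: -0.1
grasp_force: 0.5
```

```bash
python3 q.py
```

```text
[25.2 18.4] [576.2 118.7  51.3] [-0.5  1.   0.2]
287.5 [[-54.3, -44.2], [-30.2, -65.0], [-49.7, -87.4], [-73.7, -66.6]]
196.5 [[16.1, 5.7], [21.2, -37.0], [0.5, -39.5], [-4.5, 3.1]]
```

>>> {"api": "play_rows", "payload": {
  "series": [
    [0.28,-2,0,0,0,0],
    [0.28,-2,0,0,0,0],
    [0.28,-2,0,0,0,0],
    [0.28,-2,0,0,0,0],
    [0.28,-2,0,0,0,0],
    [0.28,-2,0,0,0,0],
    [0.28,-2,0,0,0,0],
    [0.28,-2,0,0,0,0],
    [0.28,-2,0,0,0,0],
    [0.14,-1,0,0,0,0],
    [0.14,-1,0,0,0,0],
    [0.14,-1,0,0,0,0],
    [0.14,-1,0,0,0,0]
  ]
}}

```text
clock: 14.88
position: [579.1, 96.7, 51.2]
ee_rot: [0.998, 0.068, -0.0, 0.0]
contact_force: [0.4, 0.5, -0.1]
gripper_width: -0.3
grasp_force: 0.2
```

>>> {"api": "play_rows", "payload": {
  "series": [
    [0.14,-1,0,0,0,0],
    [0.14,-1,0,0,0,0],
    [0.14,-1,0,0,0,0],
    [0.14,-1,0,0,0,0],
    [0.14,-1,0,0,0,0]
  ]
}}

```text
clock: 15.3
position: [579.9, 91.8, 51.3]
ee_rot: [0.998, 0.068, -0.0, -0.0]
contact_force: [0.5, 1.0, -0.4]
gripper_width: -0.0
grasp_force: 0.3
```

```bash
python3 q.py
```

```text
[25.2 -8.7] [579.9  91.8  51.3] [ 0.5  1.  -0.4]
288.5 [[-36.0, -52.6], [-39.9, -83.4], [-69.1, -79.7], [-65.2, -49.0]]
1140.0 [[65.8, -41.9], [65.9, -199.6], [44.6, -199.5], [44.6, -41.9]]
```

>>> {"api": "play_rows", "payload": {
  "series": [
    [0.14,-1,0,0,0,0],
    [0.14,-1,0,0,0,0],
    [0.14,-1,0,0,0,0],
    [0.14,-1,0,0,0,0]
  ]
}}

```text
clock: 15.68
position: [580.5, 87.8, 51.3]
ee_rot: [0.998, 0.068, 0.0, -0.0]
contact_force: [-0.1, 1.4, -0.8]
gripper_width: -0.1
grasp_force: 0.3
```

>>> {"api": "play_rows", "payload": {
  "series": [
    [0.14,-1,0,0,0,0],
    [0.14,-1,0,0,0,0],
    [0.14,-1,0,0,0,0]
  ]
}}

```text
clock: 15.93
position: [580.9, 84.8, 51.3]
ee_rot: [0.998, 0.068, -0.0, 0.0]
contact_force: [-0.4, 0.3, -1.3]
gripper_width: -0.1
grasp_force: 0.3
```

>>> {"api": "play_rows", "payload": {
  "series": [
    [0.1,-0.7,0,0,0,0],
    [0.1,-0.7,0,0,0,0],
    [0.1,-0.7,0,0,0,0]
  ]
}}

```text
clock: 16.18
position: [581.2, 82.7, 51.3]
ee_rot: [0.998, 0.068, -0.0, 0.0]
contact_force: [-0.4, 0.3, -0.1]
gripper_width: 0.2
grasp_force: 0.3
```

>>> {"api": "play_rows", "payload": {
  "series": [
    [0.1,-0.7,0,0,0,0],
    [0.1,-0.7,0,0,0,0]
  ]
}}

```text
clock: 16.35
position: [581.4, 81.4, 51.3]
ee_rot: [0.998, 0.068, -0.0, 0.0]
contact_force: [0.6, 0.9, -0.6]
gripper_width: 0.2
grasp_force: 0.3
```

>>> {"api": "play_rows", "payload": {
  "series": [
    [0.08,-0.6,0,0,0,0],
    [0.08,-0.6,0,0,0,0],
    [0.08,-0.6,0,0,0,0]
  ]
}}

```text
clock: 16.6
position: [581.7, 79.6, 51.3]
ee_rot: [0.998, 0.068, 0.0, -0.0]
contact_force: [0.1, -0.2, -0.6]
gripper_width: 0.3
grasp_force: 0.3
```

>>> {"api": "play_rows", "payload": {
  "series": [
    [0.08,-0.5,0,0,0,0],
    [0.08,-0.5,0,0,0,0]
  ]
}}

```text
clock: 16.77
position: [581.8, 78.6, 51.3]
ee_rot: [0.998, 0.068, 0.0, -0.0]
contact_force: [0.4, 1.3, -0.4]
gripper_width: 0.0
grasp_force: 0.3
```

>>> {"api": "play_rows", "payload": {
  "series": [
    [0.08,-0.5,0,0,0,0],
    [0.08,-0.5,0,0,0,0]
  ]
}}

```text
clock: 16.93
position: [582.0, 77.6, 51.3]
ee_rot: [0.998, 0.068, -0.0, 0.0]
contact_force: [-0.9, 0.3, 0.1]
gripper_width: -0.3
grasp_force: 0.3
```

```bash
python3 q.py
python3 - <<'E'
from m import *
c=get_image("side");im=c["image"]
cv2.imwrite("pics/s4.png",cv2.resize(im[170:320,270:470,::-1],None,fx=4,fy=4,interpolation=cv2.INTER_CUBIC))
E
```

```text
[ 25.2 -23.1] [582.   77.6  51.3] [-0.9  0.3  0.1]
289.5 [[-35.8, -51.1], [-39.9, -83.4], [-69.1, -79.7], [-65.0, -47.4]]
174.5 [[15.8, -36.5], [20.8, -78.5], [0.1, -80.9], [-4.9, -39.0]]
351.0 [[89.9, 222.4], [96.0, 199.4], [-3.9, 171.6], [-10.1, 194.4]]
1019.5 [[65.9, -62.0], [65.9, -199.6], [44.6, -199.5], [44.6, -62.0]]
```

View pics/s4.png

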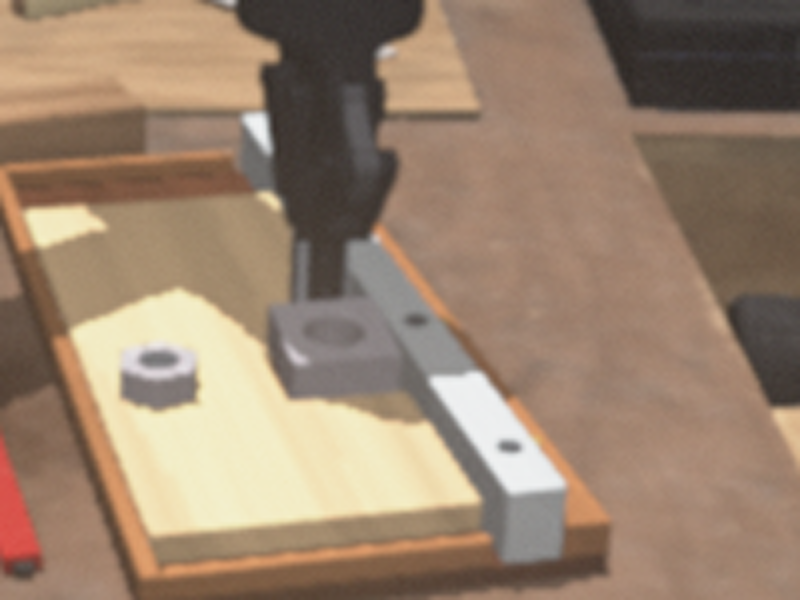

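The side view shows the nut at the pocket. Its front-left edge runs from (288,355) down to (290,395) in the crop. I'll project that edge to judge the height.

Run:
```python
from m import *
c=get_image("side")
W=lambda x,y,z: np.r_[O+(x-45)*X+y*Y,z]
f=lambda *a:[round((v-o)*4) for v,o in zip(proj(c,W(*a)),(270,170))]
for y in(-78,-81): print(y,[f(1,y,z) for z in(20,34,40)],[f(45,y,z) for z in(20,34,40)])
print('far-left top',[f(1,-37,z) for z in(34,40)],'fence end',f(45,-200,38),'hex',f(-51,-66,34))
```

```text
-78 [[296, 396], [297, 364], [298, 351]] [[403, 387], [405, 355], [405, 341]]
-81 [[298, 400], [299, 368], [300, 354]] [[405, 390], [407, 358], [408, 345]]
far-left top [[272, 322], [272, 308]] fence end [511, 495] hex [162, 363]
```

>>> {"api": "play_rows", "payload": {
  "series": [
    [0.08,-0.5,0,0,0,0],
    [0.08,-0.5,0,0,0,0]
  ]
}}

```text
clock: 17.25
position: [582.1, 76.6, 51.3]
ee_rot: [0.998, 0.068, -0.0, -0.0]
contact_force: [0.2, 0.5, -0.5]
gripper_width: 0.1
grasp_force: 0.3
```

>>> {"api": "play_rows", "payload": {
  "series": [
    [0.08,-0.5,0,0,0,0],
    [0.08,-0.5,0,0,0,0]
  ]
}}

```text
clock: 17.42
position: [582.3, 75.6, 51.3]
ee_rot: [0.998, 0.068, -0.0, 0.0]
contact_force: [0.1, 0.5, -0.9]
gripper_width: -0.0
grasp_force: 0.3
```

>>> {"api": "play_rows", "payload": {
  "series": [
    [0.06,-0.4,0,0,0,0],
    [0.06,-0.4,0,0,0,0]
  ]
}}

```text
clock: 17.58
position: [582.4, 74.8, 51.3]
ee_rot: [0.998, 0.068, 0.0, -0.0]
contact_force: [-1.3, 0.2, 0.3]
gripper_width: 0.0
grasp_force: 0.3
```

```bash
python3 q.py
```

```text
[ 25.3 -26. ] [582.4  74.8  51.3] [-1.3  0.2  0.3]
288.5 [[-54.6, -43.9], [-30.2, -65.0], [-49.7, -87.4], [-74.0, -66.3]]
183.0 [[19.0, -39.7], [20.6, -82.1], [-0.5, -82.9], [-2.1, -40.5]]
454.0 [[90.8, 220.5], [97.5, 194.7], [-4.5, 167.0], [-11.2, 192.6]]
1002.0 [[65.8, -65.1], [65.9, -199.6], [44.6, -199.5], [44.6, -65.1]]
```

>>> {"api": "play_rows", "payload": {
  "series": [
    [-0.1,1,0,0,0,0],
    [-0.5,4,0,0,0,0],
    [-0.5,4,0,0,0,0],
    [0,0,0,0,0,0]
  ]
}}

```text
clock: 17.97
position: [581.4, 84.6, 51.4]
ee_rot: [0.998, 0.068, 0.0, -0.0]
contact_force: [0.4, 1.0, -1.1]
gripper_width: -0.1
grasp_force: 0.0
```

```bash
python3 q.py
python3 - <<'E'
from m import *
c=get_image("side");d=get_image("top")
a=cv2.resize(c["image"][215:290,310:410,::-1],(800,600))[100:600,:]
a=cv2.resize(c["image"][225:285,320:400,::-1],(400,300),interpolation=cv2.INTER_CUBIC);b=cv2.resize(d["image"][165:225,260:340,::-1],(400,300),interpolation=cv2.INTER_CUBIC)
cv2.imwrite("pics/c5.png",np.hstack([a,b]))
W=lambda x,y,z: np.r_[O+(x-45)*X+y*Y,z]
for z in(34,40): print(z,[[round((v-o)*5) for v,o in zip(proj(c,W(1,y,z)),(320,225))] for y in(-38,-82)],[[round((v-o)*5)+k for v,o,k in zip(proj(d,W(1,y,z)),(260,165),(400,0))] for y in(-38,-82)])
E
```

```text
[ 25.6 -16.1] [581.4  84.6  51.4] [ 0.4  1.  -1.1]
289.5 [[-35.8, -51.1], [-39.9, -83.4], [-69.1, -79.7], [-65.0, -47.4]]
164.0 [[50.1, 218.3], [55.2, 204.8], [-5.8, 181.1], [-10.9, 194.6]]
231.5 [[41.1, -38.6], [42.4, -81.3], [-0.5, -82.6], [-1.9, -40.0]]
1055.0 [[65.9, -51.3], [65.9, -199.6], [44.6, -199.5], [44.6, -51.4]]
34 [[91, 128], [125, 186]] [[520, 210], [659, 192]]
40 [[91, 112], [126, 169]] [[518, 208], [659, 190]]
```

View pics/c5.png

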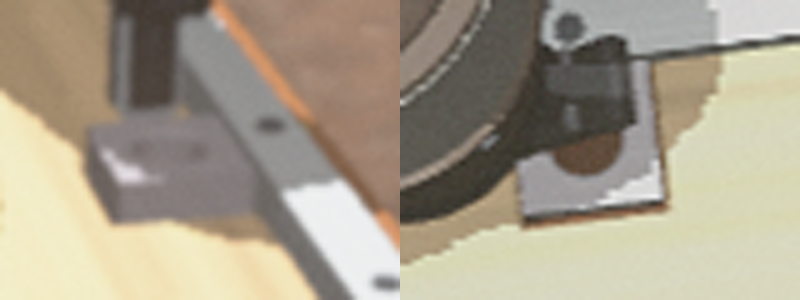

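The nut's top corners in the side crop, at (88,128) and (113,187), match z ≈ 34 mm. Brown pocket rim shows along its near and right edges in the top crop, and pocket floor shows through the hole, so it has dropped in level. I retreat and check once more with numbers.

>>> {"api": "play_rows", "payload": {
  "series": [
    [-1,8,0,0,0,0],
    [-1,8,5,0,0,0],
    [0,0,20,0,0,0],
    [0,0,25,0,0,0],
    [-2,25,25,0,0,0],
    [-2,30,20,0,0,0],
    [-2,30,0,0,0,0],
    [-2,30,0,0,0,0],
    [-2,30,0,0,0,0],
    [0,0,0,0,0,0],
    [0,0,0,0,0,0],
    [0,0,0,0,0,0]
  ]
}}

```text
clock: 19.12
position: [568.9, 245.2, 146.3]
ee_rot: [0.998, 0.068, -0.0, 0.0]
contact_force: [0.4, -0.3, 0.3]
gripper_width: -0.1
grasp_force: 0.0
```

```bash
python3 q.py
python3 - <<'E'
from m import *
c=get_image("side");d=get_image("top")
a=cv2.resize(c["image"][225:285,320:400,::-1],(400,300),interpolation=cv2.INTER_CUBIC);b=cv2.resize(d["image"][165:225,260:340,::-1],(400,300),interpolation=cv2.INTER_CUBIC)
cv2.imwrite("pics/c6.png",np.hstack([a,b]))
E
```

```text
[ 35.2 144.7] [568.9 245.2 146.3] [ 0.4 -0.3  0.3]
288.5 [[-36.0, -52.6], [-39.9, -83.4], [-69.1, -79.7], [-65.2, -49.0]]
```

View pics/c6.png

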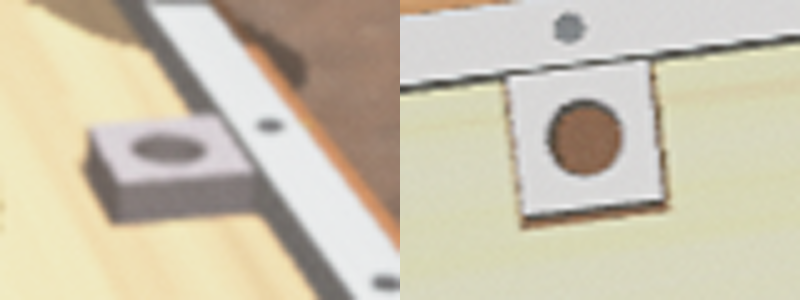

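The top crop shows pocket floor through the hole and a brown gap on three sides. In the side crop the top corners (90,128) and (115,187) again match z ≈ 34 mm, so the nut is seated and the tool is clear.

```bash
python3 -c "from bench import job_done;print(job_done())"
```

```text
the job is handed in; nothing more can be done
None
```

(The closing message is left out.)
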